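# Load a printing block under the sprung hold-down flap

## Robot

A 6-joint arm with a two-finger parallel gripper is mounted at the origin on the work surface. World frame = base frame: x ahead of the robot, y to its left, z up, the work surface at z = 0. Lengths are in m, angles in rad, forces in N, time in s.
With the tool pointing down it reaches from about 0.25 to 0.725 m from the base axis. Payload 9.7 kg.
Tool frame: the origin (TCP) lies midway between the tips of the shut fingers; the grasp point (between the pads) lies 19 mm behind it; z points along the fingers, y is the line along which they close (so a half turn about z gives the same grasp; the last joint's range is limited). The gripper opens to 85 mm and grips with 20 to 120 N. Pads are 22 mm wide; open, the fingers measure 114 mm over their backs; the gripper's body (76 mm by 85 mm) begins 54 mm behind the grasp point. The pads swing forward as they close: fully open they stand 13 mm farther back than shut.
Start: joints at [1.167, 0.087, 0.176, 1.66, 0, 1.571], TCP at [0.216, 0.506, 0.231] pointing down, gripper open.
Joint ranges: [-3.13, 3.13], [-0.85, 1.81], [-1.15, 1.24], [-2.2, 2.28], [-1.44, 1.52], [-3.14, 3.14]. Speed limits (rad/s): [2.22, 2.22, 2.57, 3.14, 3.14, 3.14].

## Interface

Orientations are given as a unit quaternion [x, y, z, w].
In Python, from station import arm gives the robot as it stands.
- The arm moves only by the tool apply_moves, never from a script. Its argument "moves" is a list of rows, each a list of 7 numbers: the finger opening in m, from 0 to 0.0854, then the shift along the tool's x, y, z in m, then the turn, a rotation vector about the tool's x, y, z in degrees. In form: [[gripper, tx, ty, tz, rx, ry, rz], ...]. A call has 1 to 5 rows; each row is the pose to reach, as a shift and turn from the pose commanded when the call began, along the tool's axes at that moment; what a row does not reach only later rows make up. A row lasts 1/10 s, in which the tool goes at most 50 mm and 8.59 degrees, less where a joint would pass 70% of its speed; a pose out of reach is approached as far as the arm can. A call with a gripper value outside its range is refused whole. The fingers move at their own pace and stop on an object; "newtons" is the grip in N (left out, the last holds). Time passes only in rows, so rows that repeat a pose let the fingers close. It gives the time, the measured TCP pose, the force, the opening and the grip force at its end, in the units of the state.
- arm.state(): the state, without advancing time (a new reading comes with each control period).
- arm.get_image(name): name is "scene" or "top" or "wrist"; returns a dict with "frame" (384x512x3 uint8, red, green, blue), "camera_matrix" (3x3 intrinsics, pixels), "extrinsics" (4x4, takes a point from camera to world coordinates). Camera axes: x right, y up, looking along -z (the intrinsics and any distortion apply to the point x, -y, -z); pixel columns grow to the right and rows downward; lengths in m; the calibration is good to about 2 mm. A picture is of the moment at which its call begins. There is no depth.
- arm.finish_job(): hands the job in; it is judged then, once.
The state is a dict: "time_s": time; "joint_pos": joint angles; "dq": joint speeds; "tau": joint torques, N m; "tcp_pos": TCP position; "ee_rot": TCP orientation; "wrist_force": force on the tool from outside, world axes, zero at the start; "moment": the same for the moment, N m; "grip_width": opening from 0.0 (shut) to 1.0 (fully open); "grip_force": force on a finger pad.
Only numpy, scipy, OpenCV 4.12 (cv2) and the standard library are available. Lean on these libraries where they do the work, as an engineer would, in place of code of your own. Each camera call takes 0.05 s, during which the arm holds its last target. There are 200 camera calls.

## Task

Clamp the green-topped printing block in the registration jig: press the jig's brass bar down with one fingertip to hold the red spring flap open, and with the other fingertip push the block along the lane under the raised flap until it sits squarely against the dark steel end stop. Then let the flap spring down onto the block and take the hand away. Only push the block, never lift or tip it, and leave the other things on the table where they are.

Things in the scene. Friction and masses are not known exactly. Their poses are not given: they have to be found in the camera images.
- jig: Jig fixed to the table: plywood board, jig x -150 to +130, y -110 to +100 mm, 12 mm thick. Origin at table height (its underside), on the lane's centre line. x: along the lane, the way the block is pushed; y: to the hinge side; z up. On the lane's +y side a wooden wall (y 41.5 to 49, top 28 mm over the table) runs the whole length. Dark steel end stop: near face at x = +115, top at 42 mm.
- flap (a joint): Red flap and brass press bar: one rigid sprung rocker. Hinge along the jig's x at y = +50, 34 mm over the table, on top of the wall. Value in rad: 0 closed by the spring, about 0.31 resting on the block, about 0.61 wide open with the bar level (press to about here), 0.72 at its hard stop. Pressing the bar down opens it against about 5 to 9 N; let go, it springs shut. From about 0.4 on, the block passes under the flap.
- press_bar (a point): Middle of the brass bar's upper face (moves with it). The bar is a flat strip 44 mm wide, jig x -145 to +50, outside the wall, slanting up and outward when closed (this point at jig y 83, 42 mm over the table). Pressed to 0.61 rad it is level: upper face 22 mm over the table, jig y 58 to 102, this point at y 82. A fingertip can slide along it in x.
- lane_mouth (a point): On the board where the lane becomes narrow (jig x = 40, y = 0, 12 mm over the table). From here to the stop it is 84 mm wide, y -42.5 to +41.5, with a low wooden fence on -y (10 mm high, top 22 mm over the table); the fence goes on towards the robot, opening slightly to about y = -48.7 at x = -115, and steers the block in.
- flap_lip (a point): Middle of the red flap's free edge (moves with it). The flap is 60 mm long over jig x +50 to +110 and reaches 55 mm across the lane to -y from above the wall. Closed, its edge is about 27 mm over the table and its near end bars the block's way; at 0.61 rad the edge is about 63 mm up, clear above the block.
- block_center (a point): Centre of the printing block, half-way up: pale wood with a green lino top, 70 mm long (x), 80 mm wide (y), 30 mm high, about 150 g, free to slide. It lies on the board in the slightly wider beginning of the lane, short of the flap, x along the lane; its top is 42 mm above the table. Pushed far off its middle it may wedge between wall and fence.
- seat (a point): Where the block's centre is when it sits home against the end stop (jig x = 80, y = 0, 27 mm above the table); axes as the jig's. The block's rear face is then at jig x = 45, just short of the flap.
- ink_jar: Little ink jar, 28 mm across, 40 mm high, standing on the board outside the lane on its -y side; leave it. Origin under its centre.
- ink_tin: Blue ink tin, 72 mm across, 70 mm high; leave it. Origin under its centre.
- tape: Yellow roll of tape lying flat, 90 mm across, 24 mm high; leave it. Origin under its centre.
- mug: Blue mug, 76 mm across, 90 mm high; leave it. Origin under its centre.
- brush: Brush lying on the table; leave it. Origin under its middle.
- spare_block: Plain wooden block without green top, 60 x 70 x 26 mm; leave it. Origin under its centre.
- brayer: Ink roller with black rubber roll (36 mm across, 75 mm wide) and dark wooden handle; leave it. Origin under the roll.
There are look-alikes about, which are no part of the job. Of the things that look like the part that bears block_center, the middle-sized one is meant.

How it is judged:
On the way, in this order (a step that is already met when the one before it is completed fails the run):
1. the flap is held open while the block is still in front of it (value of joint flap above 0.4 rad and x of block_center in the frame of seat below -0.065 m), for 0.1 s.
2. the block is pushed home against the stop while the flap is still held open (x of block_center in the frame of seat between -0.005 and 0.006 m and y of block_center in the frame of seat between -0.006 and 0.006 m and z of block_center in the frame of seat below 0.004 m and angle between the x axis of block_center and the x axis of seat, either way round below 0.08 rad and value of joint flap above 0.4 rad), for 0.1 s.
At the end, for the whole second after the job is handed in: The block lies flat on the board with its front face within 5 mm of the end stop, within 6 mm sideways of the lane's centre line and within 0.08 rad of square; the flap has been let go and rests on the block (joint 0.2 to 0.4 rad); the flap is at rest (x of block_center in the frame of seat between -0.005 and 0.006 m and y of block_center in the frame of seat between -0.006 and 0.006 m and z of block_center in the frame of seat below 0.004 m and angle between the x axis of block_center and the x axis of seat, either way round below 0.08 rad and value of joint flap between 0.2 and 0.4 rad and velocity of joint flap below 0.1 rad/s); the robot touches nothing.
It fails at once if the block is lifted (10 mm) (z of block_center in the frame of jig above 0.037 m).
It fails at once if the block is tipped (angle between block_center's own z axis and vertical above 0.25 rad).
It fails at once if another thing on the table is moved (20 mm) (distance of any of ink_jar, ink_tin, tape, mug, brush, spare_block, brayer from where it was at the start of the episode above 0.02 m).
It also fails if it takes over 48 s, if anything falls off the work surface, if the arm or the gripper's body presses on something with over 40 N, if the wrist force passes 120 N, or if a joint passes its speed limit or range.

## Working session

There is one attempt and no reset: what is moved stays moved. The work goes in short steps, Python scripts to look and compute and a tool call to move; the robot and the scene stay as the last step left them, time stands still between calls to the robot, and variables do not carry over. Pictures are saved under pics/ and viewed, at most 10 in all, crops included, and the job is handed in when it is done.

Besides the shell and the picture viewer there is one more tool, called after "Request:" by a JSON object that holds its "op" and its "data", one argument or row to a line. apply_moves: Moves the arm, as the interface text tells. Its arguments: {"type":"object","properties":{"moves":{"type":"array","items":{"type":"array","items":{"type":"number"}}},"newtons":{"type":"number"}},"required":["moves"]}

```bash
mkdir -p pics; cat > h.py <<'E'
import numpy as np, cv2
from station import arm
def snap(n,f):
    d=arm.get_image(n); cv2.imwrite(f,d["frame"][:,:,::-1]); np.savez(f[:-4]+".npz",K=d["camera_matrix"],E=d["extrinsics"],f=d["frame"]); return d
def ray(K,E,u,v,z):
    r=np.linalg.inv(K)@[u,v,1]; d=E[:3,:3]@[r[0],-r[1],-r[2]]; o=E[:3,3]
    return o+d*(z-o[2])/d[2]
def proj(K,E,p):
    q=E[:3,:3].T@(np.array(p)-E[:3,3]); q=K@[q[0],-q[1],-q[2]]; return q[:2]/q[2]
E
python3 - <<'E'
from h import *
a=snap("scene","pics/s0.png"); b=snap("top","pics/t0.png")
for d in(a,b): print(d["camera_matrix"].round(1).tolist(),d["extrinsics"].round(3).tolist(),[k for k in d])
print(arm.state())
E
```

```text
[[498.9, 0.0, 251.2], [0.0, 498.9, 187.7], [0.0, 0.0, 1.0]] [[0.15, -0.745, 0.65, 1.38], [0.989, 0.108, -0.104, -0.188], [0.007, 0.659, 0.752, 1.019], [0.0, 0.0, 0.0, 1.0]] ['frame', 'camera_matrix', 'extrinsics']
[[413.4, 0.0, 254.6], [0.0, 413.4, 195.1], [0.0, 0.0, 1.0]] [[0.027, 0.988, -0.154, 0.369], [-0.999, 0.03, 0.016, -0.046], [0.021, 0.154, 0.988, 1.214], [0.0, 0.0, 0.0, 1.0]] ['frame', 'camera_matrix', 'extrinsics']
{'time_s': 0.1, 'joint_pos': array([1.16697824e+00, 8.73904037e-02, 1.75197409e-01, 1.65982081e+00,
       1.07661025e-05, 1.57078595e+00]), 'dq': array([ 0.00052815, -0.00113302,  0.00240035,  0.00119462, -0.0013105 ,
       -0.00032085]), 'tau': array([ 1.41469704e-04, -5.21562266e+01,  4.65654016e+01,  1.58934260e-02,
       -2.76966853e-05, -3.45791193e-06]), 'tcp_pos': array([0.21602299, 0.50555996, 0.23065385]), 'ee_rot': array([ 2.00534839e-01,  9.79686382e-01, -5.95291151e-04, -1.27352979e-04]), 'wrist_force': array([0.07276346, 0.82560126, 0.29090626]), 'moment': array([-0.00918294,  0.06318124, -0.04389145]), 'grip_force': 0.0, 'grip_width': 1.0001286628237192}
```

View pics/t0.png

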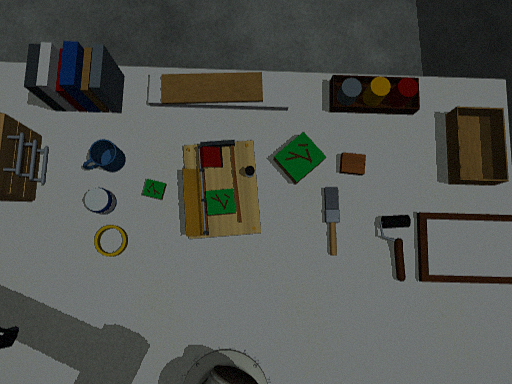

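View pics/s0.png

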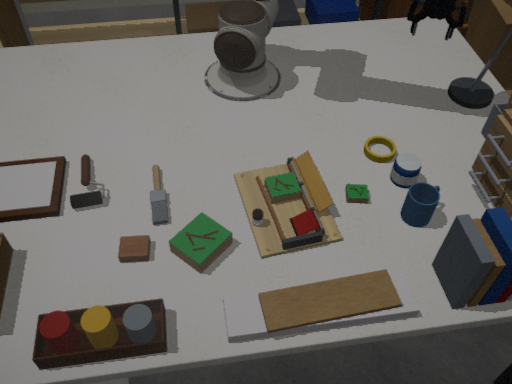

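Green-topped candidates in the top view are the small one at (154,188), the middle one in the jig at (220,202), and the large one at (300,158). I choose the middle one in the jig. Next is a close crop to check it.

```bash
python3 - <<'E'
from h import *
a=cv2.imread("pics/t0.png")[130:245,175:268]; b=cv2.imread("pics/s0.png")[145:255,225:345]
a=cv2.resize(a,None,fx=4,fy=4,interpolation=cv2.INTER_CUBIC); b=cv2.resize(b,None,fx=3.5,fy=3.5,interpolation=cv2.INTER_CUBIC)
o=np.zeros((460,a.shape[1]+b.shape[1],3),np.uint8); o[:a.shape[0],:a.shape[1]]=a;o[:b.shape[0],a.shape[1]:]=b
o=cv2.convertScaleAbs(o,alpha=1.5); print(o.shape); cv2.imwrite("pics/c0.png",o)
E
```

```text
(460, 792, 3)
```

View pics/c0.png

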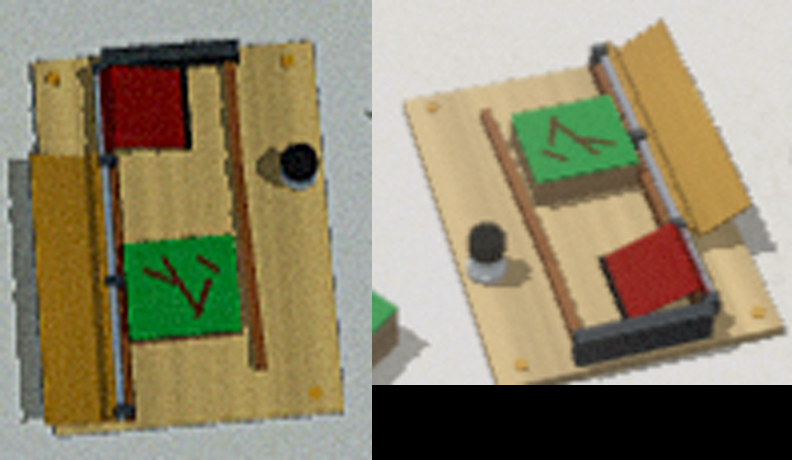

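The crop shows the board corners, the closed red flap, the bar and the middle-sized block with its V-shaped marks, about 70x80. Next I fit the poses.

```bash
python3 - <<'E'
from h import *
from scipy.optimize import least_squares
T=np.load("pics/t0.npz");S=np.load("pics/s0.npz")
t=lambda x,y:(175+x/4-.4,130+y/4-.4); s=lambda x,y:(225+(x-372)/3.5-.35,145+y/3.5-.35)
jig=[(T,t(310,43),(.13,-.11,.012)),(T,t(342,412),(-.15,-.11,.012)),(T,t(55,433),(-.15,.1,.012)),(T,t(33,62),(.13,.1,.012)),
(S,s(404,100),(-.15,-.11,.012)),(S,s(498,384),(.13,-.11,.012)),(S,s(785,330),(.13,.1,.012))]
h=lambda p,a,b:(p,a,b)
blk=[(T,t(122,243),(.035,.04,.042)),(T,t(239,235),(.035,-.04,.042)),(T,t(243,330),(-.035,-.04,.042)),(T,t(130,341),(-.035,.04,.042)),
(S,s(512,114),(-.035,-.04,.042)),(S,s(612,97),(-.035,.04,.042)),(S,s(638,153),(.035,.04,.042)),(S,s(530,180),(.035,-.04,.042))]
def W(q,p): c,s_=np.cos(q[2]),np.sin(q[2]); return [q[0]+c*p[0]-s_*p[1],q[1]+s_*p[0]+c*p[1],p[2]]
def fit(L):
    # per-camera pixel bias is folded into residual; solve all + each camera alone
    for sel in(L,[l for l in L if l[0] is T],[l for l in L if l[0] is S]):
        f=lambda q:np.concatenate([proj(c["K"],c["E"],W(q,p))-u for c,u,p in sel])
        r=least_squares(f,[.45,0,0]); print(r.x.round(4),"rms",np.sqrt((r.fun**2).mean()).round(2)); 
        if sel is L: R=r.x
    return R
J=fit(jig);B=fit(blk)
d=B[:2]-J[:2];c,s_=np.cos(J[2]),np.sin(J[2]);print("block in jig",c*d[0]+s_*d[1],-s_*d[0]+c*d[1],B[2]-J[2])
np.save("J.npy",J)
E
```

```text
[0.5845 0.0388 0.1026] rms 0.74
[0.5838 0.0404 0.1082] rms 0.46
[0.5859 0.0375 0.0982] rms 0.66
[0.5311 0.0308 0.0993] rms 0.83
[0.5308 0.032  0.1083] rms 0.39
[0.5316 0.0298 0.0894] rms 1.01
block in jig -0.05400095023400629 -0.0025106235032203404 -0.0032694815314832787
```

```bash
cat >> h.py <<'E'
from scipy.spatial.transform import Rotation as R
J=np.load("J.npy"); J[2]=.104
def jw(x,y,z): c,s=np.cos(J[2]),np.sin(J[2]); return np.array([J[0]+c*x-s*y,J[1]+s*x+c*y,z])
def wj(p): c,s=np.cos(J[2]),np.sin(J[2]); d=np.array(p)[:2]-J[:2]; return np.array([c*d[0]+s*d[1],-s*d[0]+c*d[1],p[2]])
def go(x,y,z):
    st=arm.state(); Rc=R.from_quat(st["ee_rot"])
    Rt=R.from_matrix(np.array([[-np.cos(J[2]),-np.sin(J[2]),0],[-np.sin(J[2]),np.cos(J[2]),0],[0,0,-1]]))
    print("jig now",wj(st["tcp_pos"]).round(4),"shift",Rc.inv().apply(jw(x,y,z)-st["tcp_pos"]).round(4),"turn",np.degrees((Rc.inv()*Rt).as_rotvec()).round(2),"F",st["wrist_force"].round(1),"t",st["time_s"],"w",st["grip_width"],"q",st["joint_pos"].round(2))
E
python3 -c "
from h import *
go(-.115,.041,.2)"
```

```text
jig now [-0.3181  0.5024  0.2307] shift [-0.4018 -0.3044  0.031 ] turn [-7.00e-02 -2.00e-02 -2.91e+01] F [0.1 0.8 0.3] t 0.1 w 1.0001286628237192 q [1.17 0.09 0.18 1.66 0.   1.57]
```

Request:
{"op": "apply_moves", "data": {
  "moves": [
    [0.07,-0.04,-0.03,0.0,0,0,-6],
    [0.07,-0.08,-0.06,0.0,0,0,-12],
    [0.07,-0.12,-0.09,0.0,0,0,-18],
    [0.07,-0.16,-0.12,0.0,0,0,-24],
    [0.07,-0.2,-0.15,0.0,0,0,-29]
  ]
}}

```text
time_s: 0.6
tcp_pos: [0.3415, 0.2874, 0.231]
ee_rot: [-0.054, 0.999, -0.0, -0.0]
wrist_force: [1.0, 1.4, 0.3]
grip_width: 0.82
grip_force: 0.0
```

```bash
python3 -c "
from h import *
go(-.115,.041,.2)"
```

```text
jig now [-0.2159  0.2725  0.231 ] shift [-0.1002 -0.2318  0.0311] turn [-0.01 -0.01  0.18] F [1.  1.4 0.3] t 0.6 w 0.8204922817044569 q [ 0.7  -0.16 -0.06  1.67 -0.    0.59]
```

Request:
{"op": "apply_moves", "data": {
  "moves": [
    [0.07,-0.02,-0.046,0.005,0,0,0],
    [0.07,-0.04,-0.092,0.01,0,0,0],
    [0.07,-0.06,-0.138,0.02,0,0,0],
    [0.07,-0.08,-0.185,0.03,0,0,0],
    [0.07,-0.1,-0.232,0.05,0,0,0.2]
  ]
}}

```text
time_s: 1.1
tcp_pos: [0.4612, 0.0738, 0.1847]
ee_rot: [-0.049, 0.999, 0.0, 0.001]
wrist_force: [1.2, 0.6, 0.1]
grip_width: 0.821
grip_force: 0.0
```

Request:
{"op": "apply_moves", "data": {
  "moves": [
    [0.07,0,0,0.03,0,0,0],
    [0.07,0,0,0.06,0,0,0],
    [0.07,0,0,0.08,0,0,0],
    [0.07,0,0,0.08,0,0,0]
  ]
}}

```text
time_s: 1.5
tcp_pos: [0.4585, 0.0754, 0.1014]
ee_rot: [-0.049, 0.999, -0.0, -0.003]
wrist_force: [-0.1, -0.2, 1.4]
grip_width: 0.824
grip_force: 0.0
```

```bash
python3 - <<'E'
from h import *
go(-.115,.041,.1)
b=snap("wrist","pics/w1.png");a=snap("scene","pics/s1.png")
f=cv2.resize(a["frame"][110:260,210:360][:,:,::-1],(400,400),interpolation=cv2.INTER_CUBIC)
w=cv2.resize(b["frame"][:,:,::-1],(400,300))
o=np.zeros((400,800,3),np.uint8);o[:,:400]=f;o[:300,400:]=w
cv2.imwrite("pics/v1.png",cv2.convertScaleAbs(o,alpha=1.4))
E
```

```text
jig now [-0.1215  0.0494  0.1014] shift [-0.0066 -0.0084  0.0014] turn [-0.02 -0.29 -0.32] F [-0.1 -0.2  1.4] t 1.5 w 0.824293183821811 q [ 0.16 -0.12 -0.28  1.42 -0.    0.06]
```

View pics/v1.png

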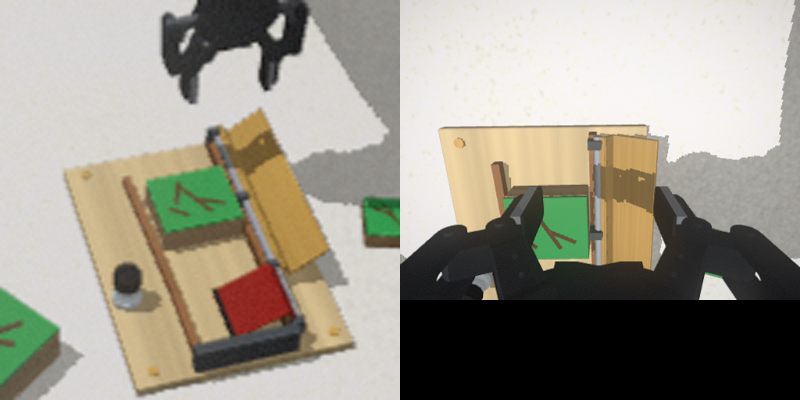

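Fingers straddle the hinge line (tips at about (525,190) and (667,190) in the composite), with the block still in front and the flap closed. I'll check where the tips are in y and z.

```bash
python3 - <<'E'
from h import *
W=np.load("pics/w1.npz")
for u in(145,180,327,356):
  for z in(.105,.112): print(u,z,wj(ray(W["K"],W["E"],u,242,z)).round(4))
# block rear top corners as check of jig frame in wrist view
for p in [(-.15,-.11,.012),(-.15,.1,.012),(-.089,0,.042),(-.145,.06,.03)]: print(p,(proj(W["K"],W["E"],jw(*p))*.78).round(0)+[400,0])
E
```

```text
145 0.105 [-0.1261 -0.0038  0.105 ]
145 0.112 [-0.1294 -0.0011  0.112 ]
180 0.105 [-0.126   0.0137  0.105 ]
180 0.112 [-0.1293  0.0156  0.112 ]
327 0.105 [-0.1256  0.0873  0.105 ]
327 0.112 [-0.1289  0.0855  0.112 ]
356 0.105 [-0.1255  0.1018  0.105 ]
356 0.112 [-0.1289  0.0993  0.112 ]
(-0.15, -0.11, 0.012) [436. 127.]
(-0.15, 0.1, 0.012) [648. 126.]
(-0.089, 0, 0.042) [544. 196.]
(-0.145, 0.06, 0.03) [608. 135.]
```

Request:
{"op": "apply_moves", "data": {
  "moves": [
    [0.07,-0.002,-0.008,0.01,0,0,0],
    [0.07,-0.004,-0.008,0.03,0,0,0],
    [0.07,-0.004,-0.008,0.05,0,0,0],
    [0.07,-0.004,-0.008,0.058,0,-0.3,-0.3],
    [0.07,-0.004,-0.008,0.058,0,-0.3,-0.3]
  ]
}}

```text
time_s: 2.1
tcp_pos: [0.4647, 0.0681, 0.0459]
ee_rot: [-0.052, 0.999, 0.0, 0.002]
wrist_force: [-0.4, 0.2, -0.5]
grip_width: 0.821
grip_force: 0.0
```

```bash
python3 -c "
from h import *
go(-.118,.041,.013)"
```

```text
jig now [-0.1162  0.0415  0.0459] shift [ 0.002  -0.0005  0.0329] turn [-0.01  0.25  0.02] F [-0.4  0.2 -0.5] t 2.1 w 0.8210314093226423 q [ 0.15 -0.1  -0.37  1.3  -0.    0.04]
```

Request:
{"op": "apply_moves", "data": {
  "moves": [
    [0.07,0,0,0.005,0,0,0],
    [0.07,0,0,0.01,0,0,0],
    [0.07,0,0,0.015,0,0,0],
    [0.07,0,0,0.018,0,0,0],
    [0.07,0,0,0.018,0,0,0]
  ]
}}

```text
time_s: 2.6
tcp_pos: [0.4655, 0.0685, 0.0285]
ee_rot: [-0.052, 0.999, 0.0, 0.003]
wrist_force: [0.9, 0.8, 4.0]
grip_width: 0.818
grip_force: 1.8
```

Request:
{"op": "apply_moves", "data": {
  "moves": [
    [0.07,0,0,0.004,0,0,0],
    [0.07,0,0,0.008,0,0,0],
    [0.07,0,0,0.01,0,0,0],
    [0.07,0,0,0.01,0,0,0]
  ]
}}

```text
time_s: 3.0
tcp_pos: [0.4657, 0.068, 0.0189]
ee_rot: [-0.052, 0.999, -0.0, 0.003]
wrist_force: [0.7, -2.0, 6.6]
grip_width: 0.819
grip_force: 3.3
```

```bash
python3 - <<'E'
from h import *
go(-.118,.041,.013)
b=snap("top","pics/t2.png");a=snap("scene","pics/s2.png")
f=cv2.resize(a["frame"][130:260,220:350][:,:,::-1],(400,400),interpolation=cv2.INTER_CUBIC)
w=cv2.resize(b["frame"][130:250,160:280][:,:,::-1],(400,400),interpolation=cv2.INTER_CUBIC)
cv2.imwrite("pics/v2.png",cv2.convertScaleAbs(np.hstack([f,w]),alpha=1.4))
E
```

```text
jig now [-0.1151  0.0414  0.0189] shift [ 0.0029 -0.0003  0.0059] turn [-0.05  0.37 -0.01] F [ 0.7 -2.   6.6] t 3.0 w 0.819152013976058 q [ 0.15 -0.08 -0.41  1.24 -0.    0.04]
```

View pics/v2.png

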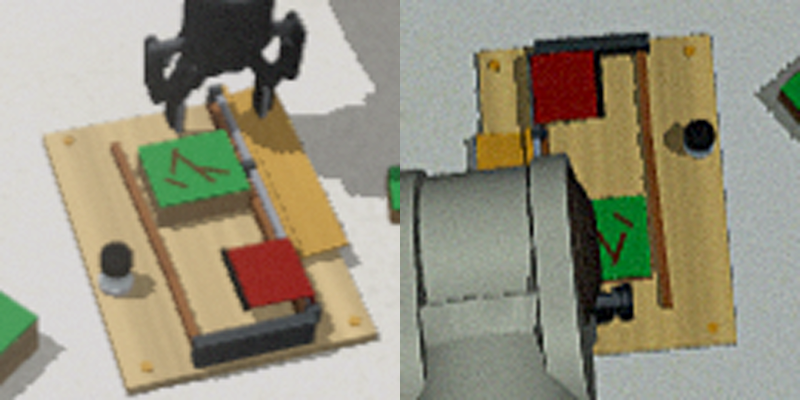

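The flap is partly open, with the bar finger on the bar and the pusher finger behind the block. I press about 6 mm further.

Request:
{"op": "apply_moves", "data": {
  "moves": [
    [0.07,0,0,0.003,0,0.3,0],
    [0.07,0,0,0.006,0,0.3,0],
    [0.07,0,0,0.006,0,0.3,0]
  ]
}}

```text
time_s: 3.4
tcp_pos: [0.4659, 0.0673, 0.0133]
ee_rot: [-0.052, 0.999, -0.001, 0.001]
wrist_force: [-0.8, -7.0, 11.5]
grip_width: 0.822
grip_force: 5.5
```

```bash
python3 - <<'E'
from h import *
go(-.118,.041,.013)
a=snap("scene","pics/s3.png")
f=cv2.resize(a["frame"][180:260,260:360][:,:,::-1],(800,640)[:2],interpolation=cv2.INTER_CUBIC)[:600]
f=cv2.convertScaleAbs(f,alpha=1.4)
for th,c in((.3,(255,0,0)),(.45,(0,255,255)),(.61,(255,255,255)),(.72,(255,0,255))):
  # lip: closed at y -5, z .027 ; rotate about hinge (y .05,z .034)
  r=np.hypot(.055,.007); t0=np.arctan2(-.007,.055)
  pts=[]
  for x in(.05,.11):
    u=proj(a["camera_matrix"],a["extrinsics"],jw(x,.05-r*np.cos(t0+th),.034+r*np.sin(t0+th))); pts.append(tuple(int(v) for v in (u-[260,180]+.5)*8))
  cv2.line(f,pts[0],pts[1],c,1)
cv2.imwrite("pics/v3.png",f)
E
```

```text
jig now [-0.115   0.0406  0.0133] shift [0.003  0.0004 0.0003] turn [-0.15  0.08 -0.04] F [-0.8 -7.  11.5] t 3.4 w 0.8218614507671442 q [ 0.14 -0.08 -0.41  1.23 -0.    0.04]
```

View pics/v3.png

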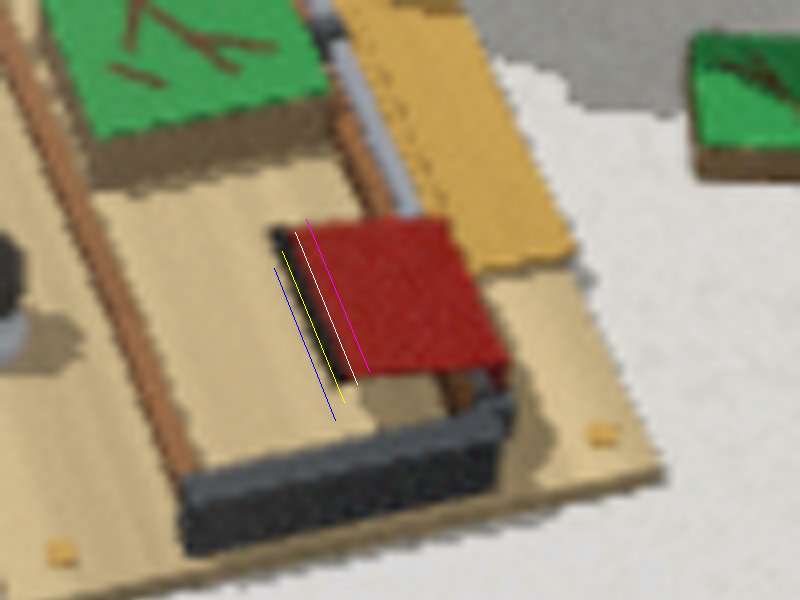

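The near lip edge lines up with the 0.61 rad line, so the flap is open. Block is still in front. I start pushing in tool -x.

Request:
{"op": "apply_moves", "data": {
  "moves": [
    [0.07,-0.006,0,0,0,0,0],
    [0.07,-0.012,0,0,0,0,0],
    [0.07,-0.018,0,0,0,0,0],
    [0.07,-0.024,0,0,0,0,0],
    [0.07,-0.03,0,0,0,0,0]
  ]
}}

```text
time_s: 3.95
tcp_pos: [0.4941, 0.0714, 0.0127]
ee_rot: [-0.052, 0.999, 0.0, -0.001]
wrist_force: [-8.3, -0.8, 10.2]
grip_width: 0.818
grip_force: 5.1
```

Request:
{"op": "apply_moves", "data": {
  "moves": [
    [0.07,-0.006,0,0,0,0,0],
    [0.07,-0.012,0,0,0,0,0],
    [0.07,-0.018,0,0,0,0,0],
    [0.07,-0.024,0,0,0,0,0],
    [0.07,-0.03,0,0,0,0,0]
  ]
}}

```text
time_s: 4.45
tcp_pos: [0.5239, 0.0746, 0.0127]
ee_rot: [-0.052, 0.999, 0.0, -0.001]
wrist_force: [-6.8, -0.2, 9.6]
grip_width: 0.821
grip_force: 5.2
```

```bash
python3 - <<'E'
from h import *
go(-.02,.041,.013)
a=snap("scene","pics/s4.png");b=snap("top","pics/t4.png")
f=cv2.resize(a["frame"][150:250,240:340][:,:,::-1],(400,400),interpolation=cv2.INTER_CUBIC)
w=cv2.resize(b["frame"][130:230,170:270][:,:,::-1],(400,400),interpolation=cv2.INTER_CUBIC)
cv2.imwrite("pics/v4.png",cv2.convertScaleAbs(np.hstack([f,w]),alpha=1.4))
E
```

```text
jig now [-0.0566  0.0419  0.0127] shift [-0.0366 -0.0009 -0.0004] turn [ 0.01 -0.14  0.03] F [-6.8 -0.2  9.6] t 4.45 w 0.8206102784813654 q [ 0.14  0.07 -0.27  1.24  0.    0.04]
```

View pics/v4.png

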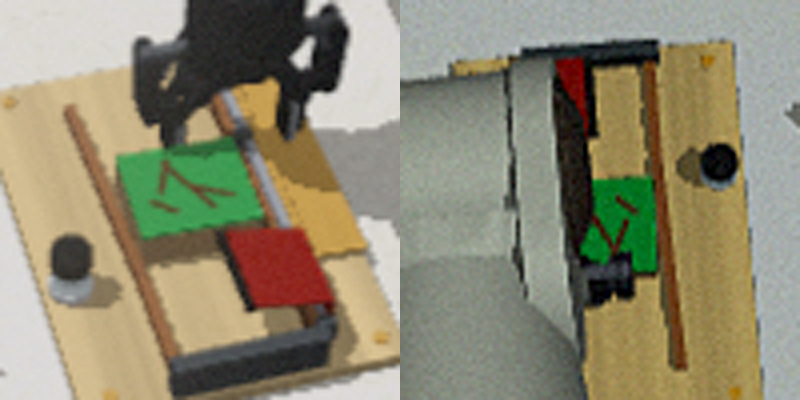

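The block is moving squarely with the flap open. I continue.

Request:
{"op": "apply_moves", "data": {
  "moves": [
    [0.07,-0.006,0,0,0,0,0],
    [0.07,-0.012,-0.0005,0,0,0,0],
    [0.07,-0.018,-0.001,0,0,0,0],
    [0.07,-0.024,-0.001,0,0,0,0],
    [0.07,-0.03,-0.001,0,0,0,0]
  ]
}}

```text
time_s: 5.05
tcp_pos: [0.5538, 0.0767, 0.0128]
ee_rot: [-0.052, 0.999, 0.0, -0.001]
wrist_force: [-8.5, -0.2, 9.0]
grip_width: 0.816
grip_force: 5.3
```

Request:
{"op": "apply_moves", "data": {
  "moves": [
    [0.07,-0.006,0,0,0,0,0],
    [0.07,-0.012,0,0,0,0,0],
    [0.07,-0.018,0,0,0,0,0],
    [0.07,-0.024,0,0,0,0,0],
    [0.07,-0.03,0,0,0,0,0]
  ]
}}

```text
time_s: 5.55
tcp_pos: [0.5837, 0.0799, 0.0128]
ee_rot: [-0.052, 0.999, 0.0, -0.001]
wrist_force: [-7.3, -0.3, 8.8]
grip_width: 0.818
grip_force: 5.2
```

```bash
python3 - <<'E'
from h import *
go(.034,.041,.013)
a=snap("scene","pics/s5.png");b=snap("top","pics/t5.png")
f=cv2.resize(a["frame"][160:250,250:340][:,:,::-1],(400,400),interpolation=cv2.INTER_CUBIC)
w=cv2.resize(b["frame"][130:220,180:270][:,:,::-1],(400,400),interpolation=cv2.INTER_CUBIC)
cv2.imwrite("pics/v5.png",cv2.convertScaleAbs(np.hstack([f,w]),alpha=1.4))
E
```

```text
jig now [0.0034 0.0409 0.0128] shift [-0.0306  0.0001 -0.0003] turn [ 0.02 -0.13  0.03] F [-7.3 -0.3  8.8] t 5.55 w 0.8177775811283481 q [ 0.14  0.21 -0.11  1.25  0.    0.03]
```

View pics/v5.png

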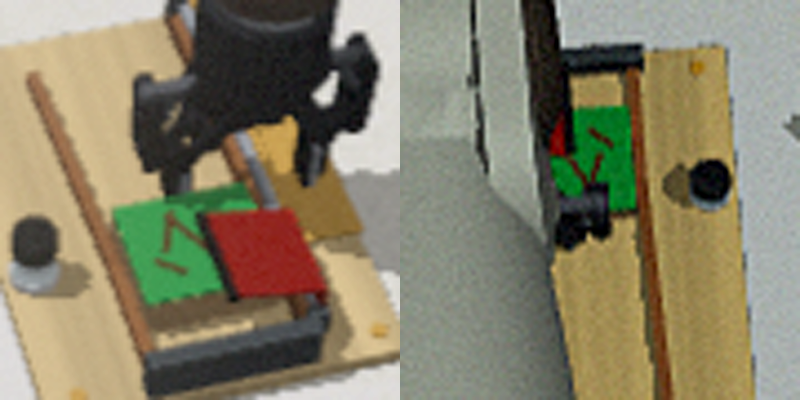

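The block is under the open flap, still square, with about 30 mm to go.

Request:
{"op": "apply_moves", "data": {
  "moves": [
    [0.07,-0.006,0,0,0,0,0],
    [0.07,-0.012,0,0,0,0,0],
    [0.07,-0.018,0,0,0,0,0],
    [0.07,-0.023,0,0,0,0,0],
    [0.07,-0.025,0,0,0,0,0]
  ]
}}

```text
time_s: 6.15
tcp_pos: [0.6088, 0.0825, 0.0128]
ee_rot: [-0.052, 0.999, 0.0, -0.001]
wrist_force: [-8.0, 0.1, 10.5]
grip_width: 0.818
grip_force: 5.4
```

Request:
{"op": "apply_moves", "data": {
  "moves": [
    [0.07,-0.001,0,0,0,0,0],
    [0.07,-0.002,0,0,0,0,0],
    [0.07,-0.003,0,0,0,0,0]
  ]
}}

```text
time_s: 6.45
tcp_pos: [0.6114, 0.0828, 0.0128]
ee_rot: [-0.052, 0.999, 0.0, -0.001]
wrist_force: [-7.7, 0.5, 10.0]
grip_width: 0.822
grip_force: 5.1
```

Request:
{"op": "apply_moves", "data": {
  "moves": [
    [0.07,-0.001,0,0,0,0,0],
    [0.07,-0.002,0,0,0,0,0]
  ]
}}

```text
time_s: 6.65
tcp_pos: [0.6134, 0.083, 0.0128]
ee_rot: [-0.052, 0.999, 0.0, -0.001]
wrist_force: [-6.6, 0.1, 8.7]
grip_width: 0.822
grip_force: 5.0
```

Request:
{"op": "apply_moves", "data": {
  "moves": [
    [0.07,-0.001,0,0,0,0,0],
    [0.07,-0.002,0,0,0,0,0]
  ]
}}

```text
time_s: 6.85
tcp_pos: [0.6137, 0.083, 0.0128]
ee_rot: [-0.052, 0.999, -0.0, -0.003]
wrist_force: [-20.4, -1.0, 17.1]
grip_width: 0.82
grip_force: 10.9
```

Request:
{"op": "apply_moves", "data": {
  "moves": [
    [0.07,-0.001,0,0,0,0,0],
    [0.07,-0.0015,0,0,0,0,0]
  ]
}}

```text
time_s: 7.05
tcp_pos: [0.6138, 0.0829, 0.0127]
ee_rot: [-0.052, 0.999, -0.0, -0.004]
wrist_force: [-27.0, -1.2, 21.1]
grip_width: 0.815
grip_force: 14.5
```

```bash
python3 - <<'E'
from h import *
go(.034,.041,.013)
a=snap("scene","pics/s6.png");b=snap("top","pics/t6.png")
f=cv2.resize(a["frame"][175:245,260:340][:,:,::-1],(400,350),interpolation=cv2.INTER_CUBIC)
w=cv2.resize(b["frame"][130:200,190:270][:,:,::-1],(400,350),interpolation=cv2.INTER_CUBIC)
cv2.imwrite("pics/v6.png",cv2.convertScaleAbs(np.hstack([f,w]),alpha=1.4))
E
```

```text
jig now [0.0337 0.0408 0.0127] shift [-0.0003  0.0002 -0.0003] turn [ 0.   -0.48 -0.02] F [-27.   -1.2  21.1] t 7.05 w 0.8147102675819712 q [ 0.13  0.28 -0.02  1.27  0.    0.03]
```

View pics/v6.png

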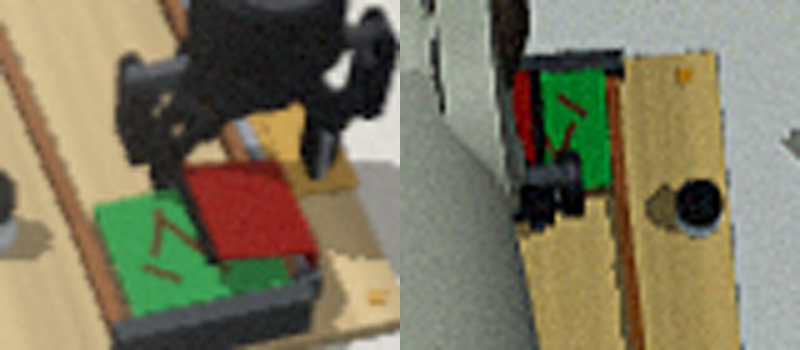

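The front face is against the stop (force rose to 27 N) and the flap is open. I back off, then lift.

Request:
{"op": "apply_moves", "data": {
  "moves": [
    [0.07,0.004,0,0,0,0,0],
    [0.07,0.008,0,0,0,0,0],
    [0.07,0.014,0,0,0,0,0],
    [0.07,0.02,0,0,0,0,0],
    [0.07,0.02,0,-0.003,0,0,0]
  ]
}}

```text
time_s: 7.65
tcp_pos: [0.5989, 0.0816, 0.0166]
ee_rot: [-0.052, 0.999, 0.0, 0.001]
wrist_force: [1.6, 3.5, 5.3]
grip_width: 0.822
grip_force: 2.5
```

Request:
{"op": "apply_moves", "data": {
  "moves": [
    [0.07,0,0,-0.003,0,0,0],
    [0.07,0,0,-0.006,0,0,0],
    [0.07,0,0,-0.009,0,0,0],
    [0.07,0,0,-0.012,0,0,0],
    [0.07,0,0,-0.016,0,0,0]
  ]
}}

```text
time_s: 8.15
tcp_pos: [0.5976, 0.081, 0.031]
ee_rot: [-0.052, 0.999, -0.0, -0.001]
wrist_force: [-1.0, 0.9, -0.6]
grip_width: 0.816
grip_force: 0.0
```

Request:
{"op": "apply_moves", "data": {
  "moves": [
    [0.07,0,0,-0.01,0,0,0],
    [0.07,0,0,-0.03,0,0,0],
    [0.07,0,0,-0.06,0,0,0],
    [0.07,0,0,-0.1,0,0,0],
    [0.07,0.03,0,-0.12,0,0,0]
  ]
}}

```text
time_s: 8.65
tcp_pos: [0.5705, 0.0783, 0.1546]
ee_rot: [-0.052, 0.999, 0.0, 0.002]
wrist_force: [-0.1, 0.3, 0.2]
grip_width: 0.822
grip_force: 0.0
```

Request:
{"op": "apply_moves", "data": {
  "moves": [
    [0.07,0.05,0,0,0,0,0],
    [0.07,0.1,0,0,0,0,0],
    [0.07,0.15,0,0,0,0,0],
    [0.07,0.18,0,0,0,0,0],
    [0.07,0.18,0,0,0,0,0]
  ]
}}

```text
time_s: 9.15
tcp_pos: [0.3866, 0.059, 0.1526]
ee_rot: [-0.052, 0.999, 0.0, 0.001]
wrist_force: [0.4, 0.2, 1.0]
grip_width: 0.818
grip_force: 0.0
```

```bash
python3 - <<'E'
from h import *
go(-.15,.041,.15)
a=snap("scene","pics/s7.png");b=snap("top","pics/t7.png")
f=cv2.resize(a["frame"][165:245,250:340][:,:,::-1],(400,356),interpolation=cv2.INTER_CUBIC)
w=cv2.resize(b["frame"][130:210,180:270][:,:,::-1],(400,356),interpolation=cv2.INTER_CUBIC)
cv2.imwrite("pics/v7.png",cv2.convertScaleAbs(np.hstack([f,w]),alpha=1.4))
E
```

```text
jig now [-0.1947  0.0406  0.1526] shift [-0.0447  0.0004  0.0027] turn [-0.    0.08  0.01] F [0.4 0.2 1. ] t 9.15 w 0.81835285243632 q [ 0.15 -0.31 -0.34  1.54 -0.    0.05]
```

View pics/v7.png

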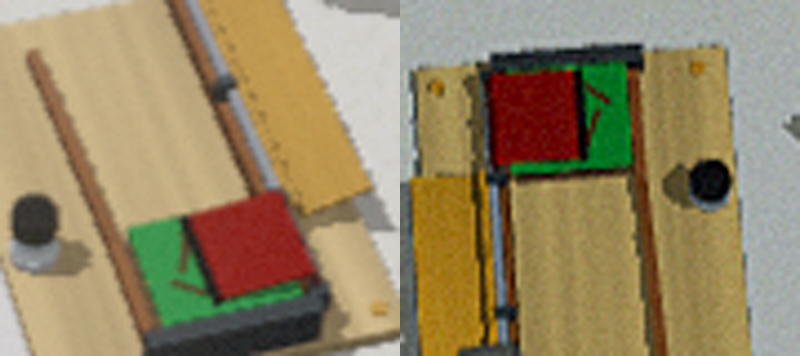

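The block sits square against the stop, the flap rests on it and the hand is clear.

```bash
python3 -c "
from station import arm
print(arm.finish_job())"
```

```text
the job is handed in; nothing more can be done
None
```

The job is handed in at about 9 s on the robot's clock: the last pictures show the block square against the end stop, the flap resting on it and the hand clear, but the hand-in returned no verdict.

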